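# Lay out the varnishing station

## Robot

A 6-joint arm with a two-finger parallel gripper is mounted at the origin on the work surface. World frame = base frame: x ahead of the robot, y to its left, z up, the work surface at z = 0. Lengths are in mm, angles in degrees, forces in N, time in s.
With the tool pointing down it reaches from about 300 to 850 mm from the base axis. Payload 4.2 kg.
Tool frame: the origin (TCP) lies at the very end of the fingers, on their centre line; the grasp point (between the pads) lies 19 mm behind it (env.tcp_to_grasp is the distance from the TCP to the grasp point, in mm); z points along the fingers, y is the line along which they close (so a half turn about z gives the same grasp; the last joint's range is limited). The gripper opens to 91 mm and grips with 3 to 60 N. Pads are 32 mm wide; open, the fingers measure 118 mm over their backs; the gripper's body (76 mm by 178 mm) begins 60 mm behind the grasp point.
Start: joints at [-71.161, 18.312, 89.639, -0, 72.044, -1.146], TCP at [196.522, -540.391, 213.976] pointing down, gripper open.
Joint ranges: [-177.97, 177.97], [-48.28, 115.42], [12.27, 149.76], [-77.06, 257.06], [2.81, 150.46], [-146.56, 146.56]. Speed limits (degrees/s): [147.25, 147.25, 180, 180, 180, 180].

## Interface

Orientations are given as [roll, pitch, yaw] about the fixed x, y, z axes, in that order (R = Rz(yaw) Ry(pitch) Rx(roll)).
In Python, from workcell import env gives the robot as it stands.
- The arm moves only by the tool move_arm, never from a script. Its argument "plan" is a list of rows, each a list of 3 entries, a list of its own where there are three numbers: the shift along the world's x, y, z in cm, then the turn about the world's z in degrees, then the closure, from 0 (fully open) to 1 (shut). In form: [[[x, y, z], turn, claw], ...]. A call has 1 to 5 rows; each row shifts and turns the commanded pose from where the row before left it; what a row does not reach is not made up. A row lasts 1/10 s, in which the tool goes at most 50 mm and 8.59 degrees, less where a joint would pass 70% of its speed; a pose out of reach is approached as far as the arm can. A call is refused whole if a number of a shift passes 5 or a number of a turn 8.59, either way. A call with a gripper value outside its range is refused whole. The fingers move at their own pace and stop on an object; "squeeze" is the grip in N (left out, the last holds). Time passes only in rows, so rows that do not move let the fingers close. It gives the time, the measured TCP pose, the force, the opening and the grip force at its end, in the units of the state.
- env.state(): the state, without advancing time (a new reading comes with each control period).
- env.grab_frame(name): name is "scene" or "side" or "wrist"; returns a dict with "frame" (400x640x3 uint8, red, green, blue), "z_map" (400x640 float32, mm along the optical axis (not along the pixel's ray), 0 where there is no reading), "fovy" (degrees; the focal length in pixels is half the picture's height over the tangent of half this angle, whatever the lens; pixels are square), "cx", "cy" (the principal point, pixels), "D" ([k1, k2, p1, p2, k3] as OpenCV has them; the pictures are not rectified), "position" and "orientation" of the camera in the world. Camera axes: x right, y down, z forward; pixel columns grow to the right and rows downward; lengths in mm; the calibration is good to about 2 mm. A picture is of the moment at which its call begins.
- env.job_done(): hands the job in; it is judged then, once.
Trained networks look in a picture, given as the dict that the camera call returned (one of the last four; its "shot" number tells which), for a name from the list of things; names that differ only in an ending like _2 or _b are one class to them, and where a whole thing is asked for, a point or a joint stands for the part that bears it (a point fixed in the world has none). Each returns a list of dicts, best first, with "score" (0 to 1); they miss things now and then, are a little off and sometimes report something else, mostly with a low value. They report only what shows in the picture. A call takes as long as a camera call.
- env.search_frame(picture, label): "point" ([column, row] in pixels, amid what is visible of it).
- env.landmark_of(picture, label): "point" ([column, row] in pixels: a listed point, or the origin of a listed thing).
The state is a dict: "time_s": time; "qpos": joint angles; "qvel": joint speeds; "effort": joint torques, N m; "ee_pos": TCP position; "ee_rot": TCP orientation; "force": force on the tool from outside, world axes, zero at the start; "torque": the same for the moment, N m; "gripper_width": finger opening in mm; "gripper_force": force on a finger pad.
Only numpy, scipy, OpenCV 4.12 (cv2) and the standard library are available. Lean on these libraries where they do the work, as an engineer would, in place of code of your own. Each camera call takes 0.05 s, during which the arm holds its last target. There are 200 camera calls.

## Task

Set up the blotter for varnishing a plate: first stand the spirit lamp on the middle cork mat, then put its brass cap on it, over the wick and down on the shoulder. Stand the amber bottle next to the lamp on the cork mat at the side of the black tray, and the small steel measuring cup on the mat on the lamp's other side, each centred on its mat. Set everything down gently and upright, and leave the large beaker and the lighter where they are.

Things in the scene. Friction and masses are not known exactly. Their poses are not given: they have to be found in the camera images.
- lamp: Sizes in mm. Spirit lamp, loose, 160 g: squat clear glass pot, brass collar and short pale wick in the middle of its top. Pot diameter 62, sides straight from 8 to 36 above its foot, narrowing to a flat shoulder 48 wide at height 48; collar diameter 19 from 48 to 62; wick tapering above it, ending at 72. Origin: centre of its underside, z up.
- cap: Sizes in mm. The lamp's brass cap, loose, 40 g: a small bell, outer diameter 34, 36 high, closed top (tapering over the topmost 7), open below (inner diameter 29, 32 deep), standing mouth down. It goes loosely over the lamp's collar and wick and rests with its rim on the shoulder, 48 above the lamp's foot. Origin: centre of its rim (underside), z up.
- bottle: Sizes in mm. Amber glass bottle of varnish, closed with a black cap, plain paper label, loose. Body 52 in diameter with straight sides from about 5 to 57 above its foot, narrower neck above, 100 high in all. About 200 g. Origin at the centre of its underside, z up.
- measure: Sizes in mm. Small steel measuring cup without handle, loose, open at the top: 54 in diameter, straight-sided, 62 high, wall 3. About 120 g. Origin at the centre of its underside, z up.
- mat_left: The left-hand of three alike round cork mats in a row on the white paper blotter (as seen from the robot: left is +y). Sizes in mm. Diameter 90, 3 thick, fixed; neighbours about 110 apart, the row up to 15 degrees off the y direction. Origin: centre of its underside, 2 above the bench; its top is 5 above the bench.
- mat_middle: The middle of three alike round cork mats in a row on the white paper blotter (as seen from the robot: left is +y). Sizes in mm. Diameter 90, 3 thick, fixed; neighbours about 110 apart, the row up to 15 degrees off the y direction. Origin: centre of its underside, 2 above the bench; its top is 5 above the bench.
- mat_right: The right-hand of three alike round cork mats in a row on the white paper blotter (as seen from the robot: left is +y). Sizes in mm. Diameter 90, 3 thick, fixed; neighbours about 110 apart, the row up to 15 degrees off the y direction. Origin: centre of its underside, 2 above the bench; its top is 5 above the bench.
- tray: Sizes in mm. Black plastic developing tray, open, 180 (along x) by 140 and 50 high, fixed, empty; it stands beyond one end of the blotter, to the left or to the right, and tells which side the bottle goes. Origin at the centre of its underside.
- beaker: Sizes in mm. Large clear glass beaker, 96 in diameter and 130 high, a bystander standing on the other side of the blotter from the tray; not to be disturbed. Origin at the centre of its underside.
- lighter: Sizes in mm. Green pocket lighter, about 80 by 24 by 13, lying on the bench beyond the blotter, a bystander; not to be disturbed. Origin under the middle of its green part.

How it is judged (in metres and radians):
On the way, in this order (a step that is already met when the one before it is completed fails the run):
1. the spirit lamp stands on the middle mat, released (horizontal distance between lamp and mat_middle below 0.012 m and height (world z) of lamp between 0.003 and 0.009 m and angle between lamp's own z axis and vertical below 0.1 rad and contact force between lamp and the fingers below 0.1 N and linear speed of lamp below 0.03 m/s), for 0.2 s.
2. the brass cap sits on the lamp standing on the middle mat, released (horizontal distance between lamp and mat_middle below 0.012 m and height (world z) of lamp between 0.003 and 0.009 m and angle between lamp's own z axis and vertical below 0.1 rad and horizontal distance between cap and lamp below 0.008 m and z of cap in the frame of lamp between 0.044 and 0.053 m and angle between the z axis of cap and the z axis of lamp, either way round below 0.12 rad and angle between cap's own z axis and vertical below 0.2 rad and contact force between cap and the fingers below 0.1 N and linear speed of cap below 0.03 m/s), for 0.2 s.
At the end, for the whole second after the job is handed in: Upright, released, at rest: lamp within 12 mm of the middle mat's centre, cap seated on its shoulder within 8 mm of its axis; bottle within 12 mm of the centre of the outer mat on the tray's side, measuring cup within 12 mm of that of the other outer mat (all of step 2 and ((world y of tray above 0 m and horizontal distance between bottle and mat_left below 0.012 m and height (world z) of bottle between 0.003 and 0.009 m and angle between each of bottle, measure's own z axis and vertical below 0.1 rad and horizontal distance between measure and mat_right below 0.012 m and height (world z) of measure between 0.003 and 0.009 m) or (world y of tray below 0 m and horizontal distance between bottle and mat_right below 0.012 m and height (world z) of bottle between 0.003 and 0.009 m and angle between each of bottle, measure's own z axis and vertical below 0.1 rad and horizontal distance between measure and mat_left below 0.012 m and height (world z) of measure between 0.003 and 0.009 m)) and contact force between each of lamp, bottle, measure and the fingers below 0.1 N and linear speed of each of lamp, bottle, measure below 0.03 m/s); the robot touches nothing.
It fails at once if lamp, bottle or measuring cup is tipped over or carried far from upright (angle between any of lamp, bottle, measure's own z axis and vertical above 0.6 rad).
It fails at once if one of the four things is dropped or thrown instead of set down ((contact force between lamp and the fingers below 0.05 N and linear speed of lamp above 0.6 m/s) or (contact force between bottle and the fingers below 0.05 N and linear speed of bottle above 0.6 m/s) or (contact force between measure and the fingers below 0.05 N and linear speed of measure above 0.6 m/s) or (contact force between cap and the fingers below 0.05 N and linear speed of cap above 0.6 m/s)).
It fails at once if the large beaker or the lighter is moved by more than 30 mm (distance of any of beaker, lighter from where it was at the start of the episode above 0.03 m).
It also fails if it takes over 99 s, if anything falls off the work surface, if the arm or the gripper's body presses on something with over 40 N, if the wrist force passes 120 N, or if a joint passes its speed limit or range.

## Working session

There is one attempt and no reset: what is moved stays moved. The work goes in short steps, Python scripts to look and compute and a tool call to move; the robot and the scene stay as the last step left them, time stands still between calls to the robot, and variables do not carry over. Pictures are saved under pics/ and viewed, at most 14 in all, crops included, and the job is handed in when it is done.

Besides the shell and the picture viewer there is one more tool, called after "Emit:" as name(argument=value, ...), one argument or row to a line, values as JSON. move_arm: Moves the arm, as the interface text tells. Its arguments: {"type":"object","properties":{"plan":{"type":"array","items":{"type":"array"}},"squeeze":{"type":"number"}},"required":["plan"]}

```bash
mkdir -p pics; cat > h.py <<'E'
import numpy as np, cv2
from scipy.spatial.transform import Rotation as Ro
from workcell import env
def K(p):
    f=p["frame"].shape[0]/2/np.tan(np.radians(p["fovy"]/2))
    return np.array([[f,0,p["cx"]],[0,f,p["cy"]],[0,0,1.]])
def pose(p):
    o=np.array(p["orientation"],float)
    R=o if o.shape==(3,3) else Ro.from_euler("xyz",o,degrees=True).as_matrix()
    return R,np.array(p["position"],float)
def ray(p,px):
    u=cv2.undistortPoints(np.array([[px]],float),K(p),np.array(p["D"],float))[0,0]
    R,t=pose(p); return t,R@np.array([u[0],u[1],1.])
def at_z(p,px,z):
    t,d=ray(p,px); return t+d*(z-t[2])/d[2]
def by_depth(p,px):
    c,r=[int(round(v)) for v in px]; w=p["z_map"][max(r-1,0):r+2,max(c-1,0):c+2]; w=w[w>0]
    if not len(w): return None
    t,d=ray(p,px); return t+d*np.median(w)
def save(p,n): cv2.imwrite(f"pics/{n}.png",p["frame"][:,:,::-1])
NAMES=["lamp","cap","bottle","measure","mat_left","mat_middle","mat_right","tray","beaker","lighter"]
ORZ=dict(mat_left=2,mat_middle=2,mat_right=2)
E
python3 - <<'E'
from h import *
np.set_printoptions(precision=1,suppress=True)
for cam in ["scene","side"]:
    p=env.grab_frame(cam); save(p,cam+"0")
    print(cam,p["position"],p["orientation"],p["fovy"],p["D"])
    for n in NAMES:
        for q in env.landmark_of(p,n)[:3]:
            print(n,round(q["score"],2),np.array(q["point"]),at_z(p,q["point"],ORZ.get(n,0)),by_depth(p,q["point"]))
E
```

```text
scene [1305.5  385.4  896.4] [-138.8   -1.1  121.4] 44.561690537227484 [-0.  0.  0.  0.  0.]
lamp 0.74 [278.7 125.1] [ 460.1 -240.3   -0. ] [ 486.  -221.1   27.5]
cap 0.79 [443.3 202.8] [481.5 258.5  -0. ] [504.6 262.1  25.2]
bottle 0.84 [319.2 141.1] [ 455.4 -110.7    0. ] [485.3 -93.3  31.6]
measure 0.83 [392.6 172.2] [454.3 108.9   0. ] [481.5 117.8  28.7]
mat_left 0.71 [322. 143.] [459.7 -99.3   2. ] [483.  -86.   26.7]
mat_left 0.68 [350.5 216.7] [641.8  89.1   2. ] [643.9  90.    4.8]
mat_left 0.32 [397.  172.6] [451.4 119.7   2. ] [478.9 128.3  30.8]
mat_middle 0.93 [307.5 196.3] [642.  -30.4   2. ] [642.9 -29.9   3.2]
mat_right 0.75 [274.2 177.7] [ 634.3 -134.3    2. ] [ 637.1 -132.2    5.7]
tray 0.79 [460.2 277.8] [661.6 369.4   0. ] [665.6 369.5   5.6]
beaker 0.85 [201.4 150.3] [ 654.1 -354.5   -0. ] [ 683.  -321.7   39.7]
lighter 0.87 [292.2 254.1] [802.2  30.7   0. ] [808.8  35.3  11.7]
side [588.8 773.6 778.5] [-133.1    1.2 -177. ] 52.525576106321886 [-0.  0.  0.  0.  0.]
lamp 0.62 [374.8 164. ] [ 470.4 -243.8    0. ] [ 474.1 -212.4   24. ]
cap 0.52 [381.3 305.2] [484.4 267.1   0. ] [486.5 277.2  15.4]
bottle 0.92 [381.9 193.3] [ 457.8 -106.2    0. ] [463.2 -69.7  32.3]
measure 0.6 [387. 255.] [460.9 123.    0. ] [464.9 143.3  24.3]
mat_left 0.67 [388.8 254.8] [456.8 123.9   2. ] [461.2 145.5  27.9]
mat_left 0.61 [310. 244.] [652.9  95.1   2. ] [652.6  98.5   5.9]
mat_middle 0.79 [317.  213.4] [640.5 -16.1   2. ] [640.3 -13.6   4.5]
mat_right 0.94 [314.3 187.1] [ 653.7 -125.8    2. ] [ 653.5 -123.1    4.3]
tray 0.62 [297.1 347. ] [662.6 372.9   0. ] [662.1 375.3   4.7]
tray 0.25 [317.7 144.4] [ 654.  -346.2    0. ] [ 652.  -311.6   24. ]
beaker 0.62 [317.2 139. ] [ 657.2 -377.9    0. ] [ 653.2 -310.5   45.6]
lighter 0.64 [256.3 226.7] [799.8  37.3   0. ] [796.3  49.7  13.2]
```

View pics/scene0.png

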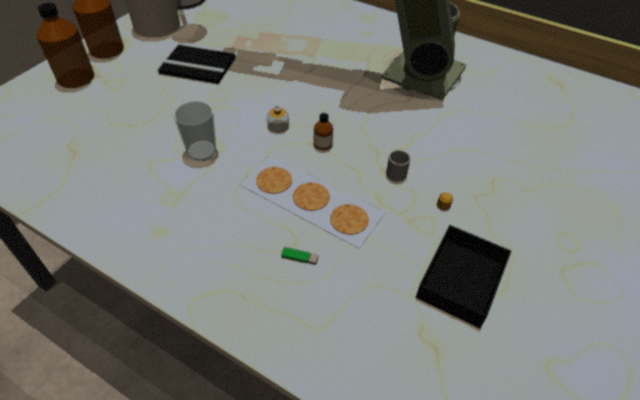

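View pics/side0.png

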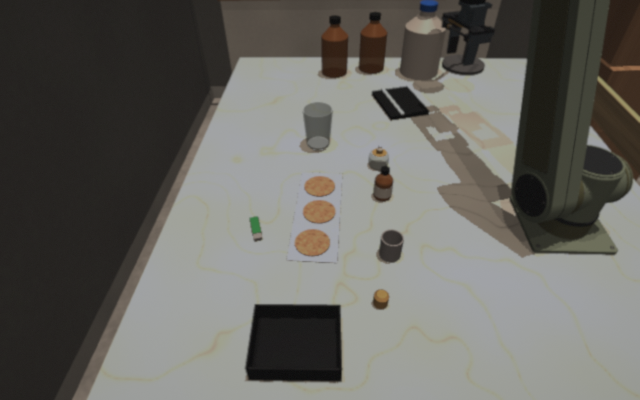

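The pictures show the tray at left (+y), at (465,275) in scene. The lamp is at (278,120), bottle (323,135), measure (398,165), cap (445,200), and the mats at (274,180), (311,196) and (350,219). I'll refine these with depth and circle fits.

```bash
cat >> h.py <<'E'
from scipy.optimize import least_squares
def cloud(p):
    h,w=p["z_map"].shape; c,r=np.meshgrid(np.arange(w),np.arange(h))
    uv=np.stack([c,r],-1).reshape(-1,1,2).astype(float)
    u=cv2.undistortPoints(uv,K(p),np.array(p["D"],float))[:,0]
    R,t=pose(p); z=p["z_map"].reshape(-1,1)
    P=(np.hstack([u,np.ones((len(u),1))])*z)@R.T+t
    P[z[:,0]<=0]=np.nan; return P.reshape(h,w,3)
def fit(P,r,c0):
    f=lambda c:np.hypot(P[:,0]-c[0],P[:,1]-c[1])-r
    s=least_squares(f,c0,loss="soft_l1",f_scale=2.); return s.x,np.sqrt(np.median(s.fun**2))
def mats(p,z=5):
    "orange blobs -> centre of back-projected contour on plane z"
    hsv=cv2.cvtColor(p["frame"],cv2.COLOR_RGB2HSV)
    m=cv2.inRange(hsv,(5,90,90),(22,255,255)); m=cv2.morphologyEx(m,cv2.MORPH_CLOSE,np.ones((5,5)))
    out=[]
    for c in cv2.findContours(m,cv2.RETR_EXTERNAL,cv2.CHAIN_APPROX_NONE)[0]:
        if cv2.contourArea(c)<150: continue
        Q=np.array([at_z(p,q,z) for q in cv2.convexHull(c)[:,0].astype(float)])
        s=least_squares(lambda v:np.hypot(Q[:,0]-v[0],Q[:,1]-v[1])-v[2],[*Q[:,:2].mean(0),45])
        out.append(s.x)
    return out
E
python3 - <<'E'
from h import *
np.set_printoptions(precision=1,suppress=True)
s=env.state(); print(s["ee_pos"],s["ee_rot"],s["force"],s["gripper_width"])
G=dict(lamp=(462,-242,31,10,34),bottle=(457,-108,26,10,55),measure=(458,116,27,8,58),cap=(482,262,17,6,28))
for cam in ["scene","side"]:
    p=env.grab_frame(cam); C=cloud(p).reshape(-1,3)
    print(cam,[m for m in mats(p) if 560<m[0]<720])
    for n,(x,y,r,a,b) in G.items():
        Q=C[(np.hypot(C[:,0]-x,C[:,1]-y)<50)&(C[:,2]>a)&(C[:,2]<b)]
        T=C[(np.hypot(C[:,0]-x,C[:,1]-y)<50)]
        print(n,len(Q),*fit(Q,r,[x-5,y-5]),"top",np.nanmax(T[:,2]),"ctr high",T[T[:,2]>np.nanmax(T[:,2])-8].mean(0))
E
```

```text
[ 196.5 -540.4  214. ] [180.   0.  20.] [-0.7 -0.4 -0.1] 91.20021253469945
scene [array([650.6,  89.6,  43.7]), array([638.5, -23.5,  43.5]), array([ 642.1, -130. ,   43.5])]
lamp 147 [ 462.4 -242.2] 0.8072304257870115 top 74.44456624660234 ctr high [ 466.2 -240.1   70.3]
bottle 252 [460.  -97.8] 0.9051509217890139 top 103.37875650848866 ctr high [462.1 -96.5  99.4]
measure 500 [456.8 118.4] 1.4623017777210379 top 64.5533479428882 ctr high [458.3 118.9  60.2]
cap 95 [515.3 266.9] 3.7604678204962383 top 38.99134482693489 ctr high [490.7 261.2  35.1]
side [array([648. ,  90.7,  42.7]), array([635.9, -22.6,  42.6]), array([ 639.4, -129.1,   42.2]), array([  611.9, -1316.7,    73.4])]
lamp 117 [ 462.2 -241.2] 0.9352768624725449 top 73.71352892443315 ctr high [ 462.6 -237.2   69.7]
bottle 231 [459.6 -96.5] 0.750727599103179 top 103.48592441532776 ctr high [459.7 -93.5  99.3]
measure 528 [455.6 120.5] 1.4882246233977572 top 65.04144832405291 ctr high [455.  120.9  61. ]
cap 90 [487.2 260.9] 0.4019703370063207 top 38.90725826966923 ctr high [488.  264.1  34.7]
```

Emit:
move_arm(
  plan=[
    [[2.65, 2.98, 0], 7, 0],
    [[2.65, 2.98, 0], 7, 0],
    [[2.65, 2.98, 0], 7, 0],
    [[2.65, 2.98, 0], 7, 0],
    [[2.65, 2.98, 0], 7, 0],
  ],
)

```text
time_s: 1.7
ee_pos: [329.9, -390.2, 214.1]
ee_rot: [180.0, 0.0, 55.3]
force: [0.1, 0.6, -0.2]
gripper_width: 91.0
gripper_force: 0.0
```

Emit:
move_arm(
  plan=[
    [[2.65, 2.98, 0], 7, 0],
    [[2.65, 2.98, 0], 7, 0],
    [[2.65, 2.98, 0], 7, 0],
    [[2.65, 2.98, 0], 7, 0],
    [[2.65, 2.98, 0], 7, 0],
  ],
)

```text
time_s: 2.2
ee_pos: [462.5, -241.1, 214.2]
ee_rot: [180.0, 0.0, 90.3]
force: [0.4, 0.0, 0.0]
gripper_width: 91.4
gripper_force: 0.0
```

```bash
python3 - <<'E'
from h import *
np.set_printoptions(precision=1,suppress=True)
p=env.grab_frame("wrist"); save(p,"w1"); print(env.state()["ee_pos"],env.state()["ee_rot"],p["position"])
C=cloud(p).reshape(-1,3); x,y=462,-242
Q=C[(np.hypot(C[:,0]-x,C[:,1]-y)<60)]
for a,b in [(44,50),(50,58),(58,76)]:
    T=Q[(Q[:,2]>a)&(Q[:,2]<b)]; print(a,len(T),T.mean(0) if len(T) else "")
T=Q[(Q[:,2]>8)&(Q[:,2]<38)]; print(len(T),fit(T,31,[x,y]))
E
```

```text
[ 466.2 -237.   214.1] [179.8  -0.2  90.6] [ 461.8 -166.3  384.8]
44 1429 [ 462.6 -238.1   47.9]
50 50 [ 461.4 -237.7   52.1]
58 266 [ 462.6 -238.8   66.3]
254 (array([ 462.6, -240.7]), np.float64(0.3538784824155607))
```

View pics/w1.png

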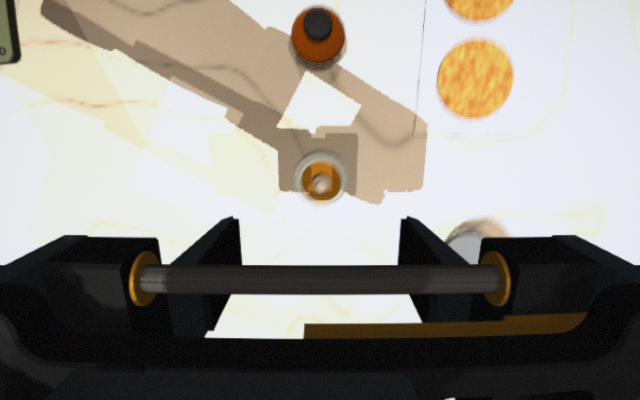

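The wrist view shows the lamp at (322,178), centred between the fingers and agreeing with the scene fits at about (462.5,-241). I'll descend onto it.

Emit:
move_arm(
  plan=[
    [[0, 0, 0], 0, 0],
    [[0, 0, -3], 0, 0],
    [[0, 0, -4], 0, 0],
    [[0, 0, -4], 0, 0],
    [[0, 0, -3], 0, 0],
  ],
  squeeze=12,
)

```text
time_s: 2.75
ee_pos: [459.7, -243.0, 72.0]
ee_rot: [-179.9, -0.0, 89.9]
force: [0.2, -0.2, -0.1]
gripper_width: 91.6
gripper_force: 0.0
```

Emit:
move_arm(
  plan=[
    [[0, 0, -2], 0, 0],
    [[0, 0, 0], 0, 0],
    [[0, 0, 0], 0, 0],
    [[0, 0, 0], 0, 0],
  ],
)

```text
time_s: 3.15
ee_pos: [462.3, -243.4, 55.4]
ee_rot: [179.9, 0.1, 89.9]
force: [-0.2, 0.9, -0.9]
gripper_width: 91.2
gripper_force: 0.0
```

Emit:
move_arm(
  plan=[
    [[0, 0.2, -2.5], 0, 0],
    [[0, 0, -1.5], 0, 0],
    [[0, 0, -0.6], 0, 0],
    [[0, 0, 0], 0, 0.1],
    [[0, 0, 0], 0, 0.2],
  ],
)

```text
time_s: 3.65
ee_pos: [462.3, -240.9, 9.0]
ee_rot: [179.9, 0.1, 90.0]
force: [0.3, -0.9, -0.2]
gripper_width: 78.4
gripper_force: 0.0
```

Emit:
move_arm(
  plan=[
    [[0, 0, 0], 0, 0.3],
    [[0, 0, 0], 0, 0.4],
    [[0, 0, 0], 0, 0.5],
    [[0, 0, 0], 0, 0.5],
    [[0, 0, 0], 0, 0.5],
  ],
)

```text
time_s: 4.15
ee_pos: [462.1, -240.7, 8.7]
ee_rot: [179.9, 0.0, 90.0]
force: [-0.6, 0.1, 6.4]
gripper_width: 61.3
gripper_force: 12.0
```

Emit:
move_arm(
  plan=[
    [[0, 0, 0.5], 0, 0.5],
    [[0, 0, 1.5], 0, 0.5],
    [[0, 0, 2], 0, 0.5],
    [[0, 0, 1.5], 0, 0.5],
    [[0, 0, 0.5], 0, 0.5],
  ],
)

```text
time_s: 4.65
ee_pos: [462.0, -240.7, 69.2]
ee_rot: [179.9, 0.1, 90.0]
force: [0.2, 0.0, -1.5]
gripper_width: 61.0
gripper_force: 12.0
```

Emit:
move_arm(
  plan=[
    [[0.9, 1.1, 0], 0, 0.5],
    [[1.8, 2.2, 0], 0, 0.5],
    [[1.8, 2.2, 0], 0, 0.5],
    [[1.8, 2.2, 0], 0, 0.5],
    [[1.8, 2.2, 0], 0, 0.5],
  ],
)

```text
time_s: 5.15
ee_pos: [542.7, -139.3, 66.6]
ee_rot: [-179.9, -0.1, 90.0]
force: [-0.1, -0.7, -1.4]
gripper_width: 61.1
gripper_force: 12.0
```

Emit:
move_arm(
  plan=[
    [[1.8, 2.2, 0], 0, 0.5],
    [[1.8, 2.2, 0], 0, 0.5],
    [[1.8, 2.2, 0], 0, 0.5],
    [[1.8, 2.2, 0], 0, 0.5],
    [[1.4, 1.7, 0], 0, 0.5],
  ],
)

```text
time_s: 5.65
ee_pos: [628.9, -33.7, 66.3]
ee_rot: [-179.9, -0.0, 90.0]
force: [0.6, -0.5, -1.4]
gripper_width: 61.1
gripper_force: 12.0
```

Emit:
move_arm(
  plan=[
    [[0.8, 1.2, 0], 0, 0.5],
    [[0, 0, 0], 0, 0.5],
    [[0, 0, 0], 0, 0.5],
    [[0, 0, 0], 0, 0.5],
  ],
)

```text
time_s: 6.05
ee_pos: [635.5, -25.1, 67.6]
ee_rot: [-179.9, 0.0, 89.9]
force: [-1.0, 0.1, -1.5]
gripper_width: 61.1
gripper_force: 12.0
```

```bash
python3 - <<'E'
from h import *
np.set_printoptions(precision=1,suppress=True)
p=env.grab_frame("wrist"); save(p,"w2"); print(env.state()["ee_pos"],env.state()["ee_rot"])
print(mats(p))
for cam in ["scene","side"]:
    p=env.grab_frame(cam); C=cloud(p).reshape(-1,3); e=np.array(env.state()["ee_pos"]);x,y=e[:2]
    Q=C[(np.hypot(C[:,0]-x,C[:,1]-y)<45)&(C[:,2]<e[2]-5)&(C[:,2]>40)]
    print(cam,len(Q),Q[:,2].min() if len(Q) else "",fit(Q,31,[x,y]) if len(Q) else "")
save(p,"s2")
E
```

```text
[635.7 -25.2  67.8] [-180.     0.    89.9]
[array([ 640.5, -117.6,   41.8]), array([635.7, -82.4,  39.4]), array([636.5, -23. ,  44.7]), array([648.7,  89.2,  44.7])]
scene 1 62.23623299177825 (array([634.3, -28.5]), np.float64(2.467848503329151e-08))
side 7 59.55267269855233 (array([635.6, -29.1]), np.float64(0.3573669498381449))
```

View pics/w2.png

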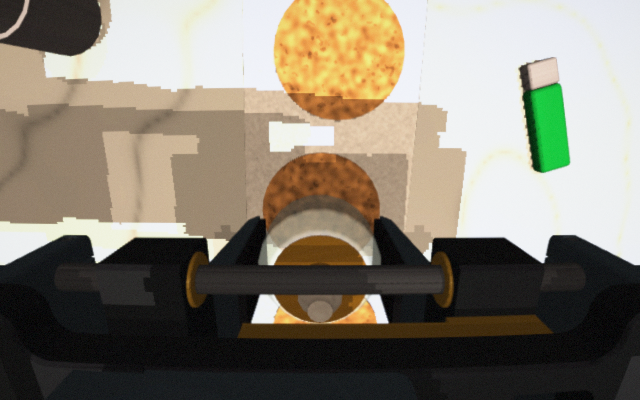

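The wrist view shows the lamp upright in the fingers at (320,270). The middle mat measures (636.5,-23) with radius 44.7, which agrees with the scene. Lowering.

Emit:
move_arm(
  plan=[
    [[0.1, 0.2, -1], 0, 0.5],
    [[0, 0, -1.5], 0, 0.5],
    [[0, 0, -1.5], 0, 0.5],
    [[0, 0, -0.7], 0, 0.5],
    [[0, 0, -0.3], 0, 0.5],
  ],
)

```text
time_s: 6.7
ee_pos: [636.8, -22.5, 16.8]
ee_rot: [-179.9, -0.0, 90.0]
force: [0.7, 0.0, -1.5]
gripper_width: 61.0
gripper_force: 12.0
```

Emit:
move_arm(
  plan=[
    [[0, 0, -0.2], 0, 0.5],
    [[0, 0, -0.1], 0, 0.5],
    [[0, 0, 0], 0, 0.5],
    [[0, 0, 0], 0, 0.5],
  ],
)

```text
time_s: 7.1
ee_pos: [637.9, -22.4, 15.5]
ee_rot: [179.9, 0.0, 90.0]
force: [-0.5, -0.4, -2.2]
gripper_width: 60.9
gripper_force: 12.0
```

Emit:
move_arm(
  plan=[
    [[0, 0, -0.1], 0, 0.5],
    [[0, 0, -0.1], 0, 0.5],
    [[0, 0, 0], 0, 0.5],
    [[0, 0, 0], 0, 0.5],
  ],
)

```text
time_s: 7.5
ee_pos: [637.7, -22.4, 13.7]
ee_rot: [179.9, 0.0, 90.0]
force: [-2.5, 0.3, 4.8]
gripper_width: 61.1
gripper_force: 12.0
```

Emit:
move_arm(
  plan=[
    [[0, 0, 0], 0, 0.28],
    [[0, 0, 0], 0, 0.2],
    [[0, 0, 0], 0, 0.05],
    [[0, 0, 0], 0, 0],
    [[0, 0, 0], 0, 0],
  ],
)

```text
time_s: 8.0
ee_pos: [637.5, -22.4, 12.8]
ee_rot: [-180.0, 0.0, 90.0]
force: [-0.7, 0.0, -0.2]
gripper_width: 90.8
gripper_force: 0.0
```

Emit:
move_arm(
  plan=[
    [[0, 0, 1], 0, 0],
    [[0, 0, 2.5], 0, 0],
    [[0, 0, 4], 0, 0],
    [[0, 0, 4], 0, 0],
    [[0, 0, 4], 0, 0],
  ],
)

```text
time_s: 8.5
ee_pos: [637.4, -22.4, 170.3]
ee_rot: [180.0, 0.0, 90.0]
force: [1.2, -0.2, -0.9]
gripper_width: 91.5
gripper_force: 0.0
```

Emit:
move_arm(
  plan=[
    [[-1.5, 2.9, 1], 0, 0],
    [[-1.5, 2.9, 1], 0, 0],
    [[-1.5, 2.9, 1], 0, 0],
    [[-1.5, 2.9, 1], 0, 0],
    [[-1.5, 2.9, 0], 0, 0],
  ],
)

```text
time_s: 9.0
ee_pos: [562.7, 123.8, 210.5]
ee_rot: [179.8, -0.1, 90.0]
force: [0.8, 0.0, -0.2]
gripper_width: 91.2
gripper_force: 0.0
```

Emit:
move_arm(
  plan=[
    [[-1.5, 2.9, 0], 0, 0],
    [[-1.5, 2.9, 0], 0, 0],
    [[-1.5, 2.9, 0], 0, 0],
    [[-1.5, 2.7, 0], 0, 0],
    [[-1.5, 2.7, 0], 0, 0],
  ],
)

```text
time_s: 9.5
ee_pos: [486.8, 264.7, 208.9]
ee_rot: [179.9, -0.0, 90.0]
force: [-0.5, -0.1, 0.2]
gripper_width: 91.1
gripper_force: 0.0
```

Emit:
move_arm(
  plan=[
    [[0, 0, 0], 0, 0],
    [[0, 0, 0], 0, 0],
    [[0, 0, 0], 0, 0],
  ],
)

```text
time_s: 9.8
ee_pos: [488.0, 263.0, 208.4]
ee_rot: [180.0, 0.0, 90.0]
force: [-0.7, 0.3, -0.6]
gripper_width: 90.9
gripper_force: 0.0
```

```bash
python3 - <<'E'
from h import *
np.set_printoptions(precision=1,suppress=True)
p=env.grab_frame("wrist"); save(p,"w3"); print(env.state()["ee_pos"],env.state()["ee_rot"])
C=cloud(p).reshape(-1,3); x,y=488,263
Q=C[(np.hypot(C[:,0]-x,C[:,1]-y)<35)]
T=Q[Q[:,2]>32]; print(len(T),T.mean(0))
T=Q[(Q[:,2]>6)&(Q[:,2]<28)]; print(len(T),fit(T,17,[x,y]))
for cam in ["scene","side"]:
    p=env.grab_frame(cam); C=cloud(p).reshape(-1,3); x,y=637,-22
    Q=C[(np.hypot(C[:,0]-x,C[:,1]-y)<45)&(C[:,2]<39)&(C[:,2]>14)]
    T=C[(np.hypot(C[:,0]-x,C[:,1]-y)<45)&(C[:,2]>62)&(C[:,2]<85)]
    print(cam,len(Q),fit(Q,31,[x,y]),T.mean(0),T[:,2].max())
E
```

```text
[488.  262.8 208.2] [180.    0.   89.9]
19934 [489.1 289.3 316.4]
82 (array([487.8, 261.3]), np.float64(0.14519175929273492))
scene 173 (array([637.5, -23.5]), np.float64(0.841050556299848)) [641.1 -20.9  70.5] 79.56775611840601
side 155 (array([637.7, -22.8]), np.float64(0.57706507513684)) [637.1 -17.9  70.7] 78.99548206001316
```

View pics/w3.png

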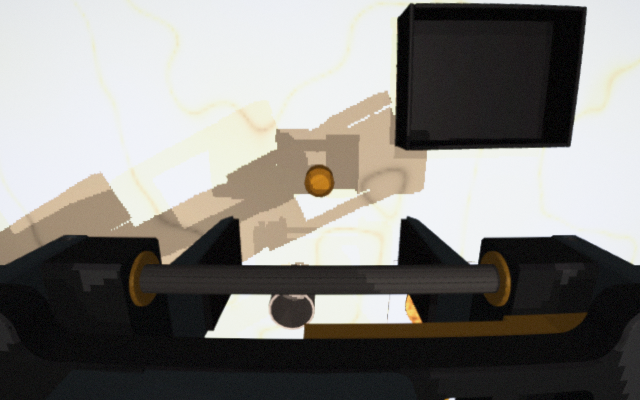

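The wrist view shows the cap at (319,180), centred at (487.8,261.3). The lamp stands at (637.6,-23).

Emit:
move_arm(
  plan=[
    [[0, -0.1, -2], 0, 0],
    [[0, 0, -4], 0, 0],
    [[0, 0, -5], 0, 0],
    [[0, 0, -4], 0, 0.1],
    [[0, 0, -2.5], 0, 0.2],
  ],
)

```text
time_s: 10.45
ee_pos: [486.2, 261.0, 30.0]
ee_rot: [-179.8, 0.1, 89.9]
force: [-1.3, 0.5, 0.0]
gripper_width: 78.3
gripper_force: 0.0
```

Emit:
move_arm(
  plan=[
    [[0, 0, -1.5], 0, 0.3],
    [[0, 0, -0.9], 0, 0.3],
    [[0, 0, -0.3], 0, 0.3],
    [[0, 0, 0], 0, 0.3],
    [[0, 0, 0], 0, 0.3],
  ],
)

```text
time_s: 10.95
ee_pos: [488.3, 262.8, 6.9]
ee_rot: [179.9, -0.1, 90.0]
force: [0.6, -0.1, 0.1]
gripper_width: 63.7
gripper_force: 0.0
```

Emit:
move_arm(
  plan=[
    [[0, 0, 0], 0, 0.45],
    [[0, 0, 0], 0, 0.55],
    [[0, 0, 0], 0, 0.65],
    [[0, 0, 0], 0, 0.75],
    [[0, 0, 0], 0, 0.75],
  ],
  squeeze=8,
)

```text
time_s: 11.45
ee_pos: [487.6, 262.7, 6.2]
ee_rot: [180.0, -0.0, 90.0]
force: [-0.3, -0.5, 2.0]
gripper_width: 34.5
gripper_force: 8.0
```

Emit:
move_arm(
  plan=[
    [[0, 0, 1], 0, 0.75],
    [[0, 0, 2.5], 0, 0.75],
    [[0, 0, 3], 0, 0.75],
    [[0, 0, 3], 0, 0.75],
    [[0, 0, 2.5], 0, 0.75],
  ],
)

```text
time_s: 11.95
ee_pos: [487.8, 262.8, 128.3]
ee_rot: [179.9, -0.0, 90.0]
force: [-0.6, 0.7, -0.2]
gripper_width: 34.4
gripper_force: 8.0
```

Emit:
move_arm(
  plan=[
    [[0.7, -1.4, 0], 0, 0.75],
    [[1.5, -2.8, 0], 0, 0.75],
    [[1.5, -2.8, 0], 0, 0.75],
    [[1.5, -2.8, 0], 0, 0.75],
    [[1.5, -2.8, 0], 0, 0.75],
  ],
)

```text
time_s: 12.45
ee_pos: [554.4, 134.4, 124.9]
ee_rot: [-179.9, 0.0, 90.0]
force: [0.9, 0.6, -1.2]
gripper_width: 34.6
gripper_force: 8.0
```

Emit:
move_arm(
  plan=[
    [[1.5, -2.8, 0], 0, 0.75],
    [[1.5, -2.8, 0], 0, 0.75],
    [[1.5, -2.8, 0], 0, 0.75],
    [[1.5, -2.8, 0], 0, 0.75],
    [[1.5, -2.8, 0], 0, 0.75],
  ],
)

```text
time_s: 12.95
ee_pos: [629.2, -5.7, 124.7]
ee_rot: [-179.9, 0.0, 90.0]
force: [0.6, 0.3, -0.1]
gripper_width: 34.7
gripper_force: 8.0
```

Emit:
move_arm(
  plan=[
    [[0.8, -1.8, 0], 0, 0.75],
    [[0, 0, 0], 0, 0.75],
    [[0, 0, 0], 0, 0.75],
    [[0, 0, 0], 0, 0.75],
  ],
)

```text
time_s: 13.35
ee_pos: [636.7, -20.4, 125.7]
ee_rot: [-179.9, -0.0, 90.0]
force: [1.0, -0.5, -0.7]
gripper_width: 34.8
gripper_force: 8.0
```

```bash
python3 - <<'E'
from h import *
np.set_printoptions(precision=1,suppress=True)
e=env.state()["ee_pos"]; print(e,env.state()["ee_rot"])
ims=[]
for cam in ["scene","side"]:
    p=env.grab_frame(cam); C=cloud(p)
    F=C.reshape(-1,3); col=p["frame"].reshape(-1,3).astype(int)
    k=(np.hypot(F[:,0]-e[0],F[:,1]-e[1])<45)&(F[:,2]>95)&(F[:,2]<150)&(col[:,0]>col[:,2]*1.8)&(col[:,0]>40)
    print(cam,k.sum(),F[k].mean(0),F[k].min(0),F[k].max(0),fit(F[k],17,[e[0],e[1]]) if k.sum()>3 else "")
    t=cv2.projectPoints(np.array([[637.6,-23,80.]]),*(lambda R,t:(cv2.Rodrigues(R.T)[0],-R.T@t))(*pose(p)),K(p),np.array(p["D"],float))[0].ravel().astype(int)
    ims.append(cv2.resize(p["frame"][t[1]-45:t[1]+45,t[0]-45:t[0]+45],(390,390)))
cv2.imwrite("pics/c4.png",np.hstack(ims)[:,:,::-1])
E
```

```text
[636.7 -20.4 125.7] [-179.9   -0.    90. ]
scene 36 [641.1  -7.5 138.5] [629.8 -10.2 124.6] [648.2  -5.6 150. ] (array([637.9, -23.6]), np.float64(0.6338292736748766))
side 131 [635.5  -9.2 135.9] [615.1 -22.  118.6] [655.1  -2.4 149.9] (array([636.6, -22.7]), np.float64(0.8741239871973292))
```

View pics/c4.png

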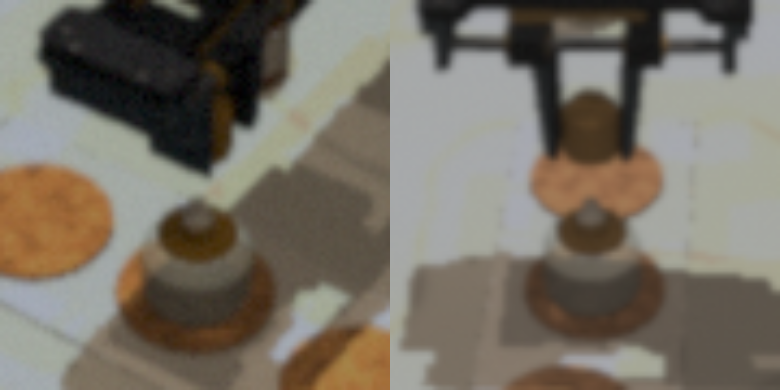

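The crop shows the cap held upright (right half, about (590,130)) above the lamp wick (590,210) and aligned with it. Lowering.

Emit:
move_arm(
  plan=[
    [[0.1, -0.05, -1], 0, 0.75],
    [[0, 0, -1.5], 0, 0.75],
    [[0, 0, -1.5], 0, 0.75],
    [[0, 0, -1], 0, 0.75],
    [[0, 0, -0.6], 0, 0.75],
  ],
)

```text
time_s: 13.95
ee_pos: [637.8, -21.5, 68.6]
ee_rot: [-179.9, -0.0, 90.0]
force: [0.1, 0.0, -1.0]
gripper_width: 34.6
gripper_force: 8.0
```

Emit:
move_arm(
  plan=[
    [[0, 0, -0.4], 0, 0.75],
    [[0, 0, -0.3], 0, 0.75],
    [[0, 0, 0], 0, 0.75],
    [[0, 0, 0], 0, 0.75],
  ],
)

```text
time_s: 14.35
ee_pos: [638.9, -21.9, 63.4]
ee_rot: [179.9, 0.0, 90.0]
force: [-0.1, -0.9, 0.7]
gripper_width: 34.9
gripper_force: 8.0
```

Emit:
move_arm(
  plan=[
    [[0, 0, -0.15], 0, 0.75],
    [[0, 0, -0.1], 0, 0.75],
    [[0, 0, 0], 0, 0.75],
    [[0, 0, 0], 0, 0.75],
  ],
)

```text
time_s: 14.75
ee_pos: [638.5, -21.9, 60.5]
ee_rot: [180.0, -0.0, 90.0]
force: [-0.0, -0.2, -1.1]
gripper_width: 34.6
gripper_force: 8.0
```

Emit:
move_arm(
  plan=[
    [[0, 0, -0.1], 0, 0.75],
    [[0, 0, 0], 0, 0.75],
    [[0, 0, 0], 0, 0.75],
  ],
)

```text
time_s: 15.05
ee_pos: [638.5, -21.9, 59.4]
ee_rot: [-180.0, -0.0, 90.0]
force: [-0.6, 0.1, -1.2]
gripper_width: 34.4
gripper_force: 8.0
```

Emit:
move_arm(
  plan=[
    [[0, 0, -0.06], 0, 0.75],
    [[0, 0, 0], 0, 0.75],
    [[0, 0, 0], 0, 0.75],
  ],
)

```text
time_s: 15.35
ee_pos: [638.6, -21.9, 59.2]
ee_rot: [180.0, 0.0, 90.0]
force: [-0.9, -0.5, 2.6]
gripper_width: 34.6
gripper_force: 8.0
```

Emit:
move_arm(
  plan=[
    [[0, 0, 0], 0, 0.6],
    [[0, 0, 0], 0, 0.5],
    [[0, 0, 0], 0, 0.3],
    [[0, 0, 0], 0, 0.1],
    [[0, 0, 0], 0, 0],
  ],
)

```text
time_s: 15.85
ee_pos: [638.5, -21.9, 58.8]
ee_rot: [180.0, 0.0, 90.0]
force: [-0.1, -0.1, -0.2]
gripper_width: 65.8
gripper_force: 0.0
```

Emit:
move_arm(
  plan=[
    [[0, 0, 1], 0, 0],
    [[0, 0, 2.5], 0, 0],
    [[0, 0, 4], 0, 0],
    [[0, 0, 4], 0, 0],
    [[0, 0, 4], 0, 0],
  ],
)

```text
time_s: 16.35
ee_pos: [638.4, -21.9, 216.3]
ee_rot: [180.0, 0.0, 90.0]
force: [0.5, 0.6, 0.4]
gripper_width: 91.0
gripper_force: 0.0
```

Emit:
move_arm(
  plan=[
    [[-4.4, -1.9, 0], 0, 0],
    [[-4.5, -1.9, 0], 0, 0],
    [[-4.5, -1.9, 0], 0, 0],
    [[-4.4, -1.8, 0], 0, 0],
    [[0, 0, 0], 0, 0],
  ],
  squeeze=14,
)

```text
time_s: 16.85
ee_pos: [455.0, -97.8, 214.6]
ee_rot: [-179.8, 0.0, 89.8]
force: [-0.0, 0.5, 0.7]
gripper_width: 91.2
gripper_force: 0.0
```

Emit:
move_arm(
  plan=[
    [[0, 0, 0], 0, 0],
    [[0, 0, 0], 0, 0],
  ],
)

```text
time_s: 17.05
ee_pos: [461.9, -96.8, 214.6]
ee_rot: [179.9, 0.0, 90.0]
force: [0.2, 0.8, 0.4]
gripper_width: 90.9
gripper_force: 0.0
```

```bash
python3 - <<'E'
from h import *
np.set_printoptions(precision=1,suppress=True)
p=env.grab_frame("wrist"); e=env.state()["ee_pos"]; print(e)
C=cloud(p).reshape(-1,3); x,y=460,-97
Q=C[(np.hypot(C[:,0]-x,C[:,1]-y)<60)]
T=Q[(Q[:,2]>10)&(Q[:,2]<55)]; print(len(T),fit(T,26,[x,y]))
T=Q[(Q[:,2]>94)&(Q[:,2]<108)]; print(len(T),T.mean(0) if len(T) else "")
ims=[]
for cam in ["scene","side"]:
    p=env.grab_frame(cam); F=cloud(p).reshape(-1,3); d=np.hypot(F[:,0]-638,F[:,1]+22.5)
    Q=F[(d<25)&(F[:,2]>58)&(F[:,2]<80)]; T=F[(d<25)&(F[:,2]>58)&(F[:,2]<130)]
    L=F[(d<42)&(F[:,2]>14)&(F[:,2]<39)]
    print(cam,"cap",len(Q),fit(Q,17,[638,-22]),"top",T[:,2].max(),"lamp",fit(L,31,[638,-22]))
    t=cv2.projectPoints(np.array([[637.6,-23,60.]]),*(lambda R,t:(cv2.Rodrigues(R.T)[0],-R.T@t))(*pose(p)),K(p),np.array(p["D"],float))[0].ravel().astype(int)
    ims.append(cv2.resize(p["frame"][t[1]-45:t[1]+45,t[0]-45:t[0]+45],(390,390)))
cv2.imwrite("pics/c5.png",np.hstack(ims)[:,:,::-1])
E
```

```text
[462.  -96.7 214.3]
235 (array([459.9, -96.1]), np.float64(0.18027550409087567))
539 [459.7 -95.5  99.6]
scene cap 85 (array([638.5, -24.8]), np.float64(0.7271459281684898)) top 92.4745683995767 lamp (array([637.7, -23.6]), np.float64(0.6206037015914845))
side cap 79 (array([638.6, -24.1]), np.float64(0.6838358769345234)) top 91.7493147497197 lamp (array([637.8, -22.8]), np.float64(0.6157845436731186))
```

View pics/c5.png

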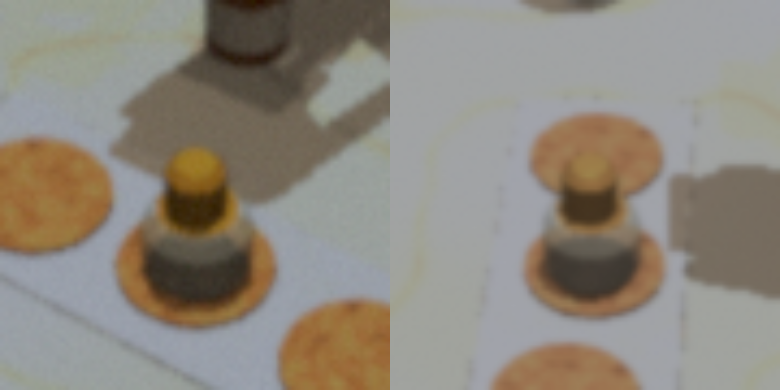

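The crop shows the cap seated squarely on the lamp, at (195,185) and (590,185), with its top at the expected height. Next the bottle.

Emit:
move_arm(
  plan=[
    [[-0.2, 0.05, -3], 0, 0],
    [[0, 0, -4], 0, 0],
    [[0, 0, -4], 0, 0],
    [[0, 0, -3.5], 0, 0],
    [[0, 0, -2.5], 0, 0],
  ],
)

```text
time_s: 17.7
ee_pos: [458.2, -95.8, 41.4]
ee_rot: [-179.8, -0.0, 90.0]
force: [0.7, 0.6, -0.3]
gripper_width: 91.1
gripper_force: 0.0
```

Emit:
move_arm(
  plan=[
    [[0, 0, -1.5], 0, 0],
    [[0, 0, 0], 0, 0.1],
    [[0, 0, 0], 0, 0.2],
    [[0, 0, 0], 0, 0.3],
    [[0, 0, 0], 0, 0.4],
  ],
)

```text
time_s: 18.2
ee_pos: [459.4, -96.5, 29.8]
ee_rot: [179.9, 0.0, 90.0]
force: [-0.0, -1.0, -0.1]
gripper_width: 61.8
gripper_force: 0.0
```

Emit:
move_arm(
  plan=[
    [[0, 0, 0], 0, 0.5],
    [[0, 0, 0], 0, 0.6],
    [[0, 0, 0], 0, 0.6],
    [[0, 0, 0], 0, 0.6],
  ],
)

```text
time_s: 18.6
ee_pos: [459.2, -96.5, 29.6]
ee_rot: [179.9, 0.0, 90.0]
force: [0.4, -0.1, 6.1]
gripper_width: 51.3
gripper_force: 14.0
```

Emit:
move_arm(
  plan=[
    [[0, 0, 0.5], 0, 0.6],
    [[0, 0, 1.5], 0, 0.6],
    [[0, 0, 2.5], 0, 0.6],
    [[0, 0, 1.5], 0, 0.6],
    [[0, 0, 0.5], 0, 0.6],
  ],
)

```text
time_s: 19.1
ee_pos: [458.9, -96.5, 95.0]
ee_rot: [179.9, 0.0, 90.0]
force: [0.2, -0.3, -2.5]
gripper_width: 51.4
gripper_force: 14.0
```

Emit:
move_arm(
  plan=[
    [[0.5, 1.5, 0], 0, 0.6],
    [[1, 2.5, 0], 0, 0.6],
    [[1.5, 2.5, 0], 0, 0.6],
    [[2, 2, 0], 0, 0.6],
    [[2, 2, 0], 0, 0.6],
  ],
)

```text
time_s: 19.6
ee_pos: [528.0, 9.6, 92.8]
ee_rot: [-179.9, 0.0, 90.0]
force: [-0.4, -0.2, -2.4]
gripper_width: 51.2
gripper_force: 14.0
```

Emit:
move_arm(
  plan=[
    [[2, 2, 0], 0, 0.6],
    [[2, 2, 0], 0, 0.6],
    [[2, 2, 0], 0, 0.6],
    [[2, 1.3, 0], 0, 0.6],
    [[2, 0.5, 0], 0, 0.6],
  ],
)

```text
time_s: 20.1
ee_pos: [628.2, 88.0, 92.3]
ee_rot: [-179.8, 0.0, 90.1]
force: [1.0, -0.2, -2.3]
gripper_width: 51.0
gripper_force: 14.0
```

Emit:
move_arm(
  plan=[
    [[1.3, 0.3, 0], 0, 0.6],
    [[0.6, 0, 0], 0, 0.6],
    [[0, 0, 0], 0, 0.6],
    [[0, 0, 0], 0, 0.6],
    [[0, 0, 0], 0, 0.6],
  ],
)

```text
time_s: 20.6
ee_pos: [646.5, 89.3, 93.7]
ee_rot: [-179.9, 0.0, 90.0]
force: [0.5, 1.0, -2.4]
gripper_width: 51.0
gripper_force: 14.0
```

```bash
python3 - <<'E'
from h import *
np.set_printoptions(precision=1,suppress=True)
s=env.state(); e=s["ee_pos"]; print(e,s["ee_rot"])
for cam in ["scene","side"]:
    p=env.grab_frame(cam); F=cloud(p).reshape(-1,3); d=np.hypot(F[:,0]-e[0],F[:,1]-e[1])
    Q=F[(d<33)&(F[:,2]>66)&(F[:,2]<e[2]-4)]
    print(cam,len(Q),Q[:,2].min(),fit(Q,26,e[:2]))
save(p,"s6")
E
```

```text
[646.5  89.3  93.7] [-179.9    0.    90. ]
scene 121 66.12346628017997 (array([646.7,  88. ]), np.float64(0.6987017966443538))
side 128 66.67991097188917 (array([646.7,  88.9]), np.float64(0.7215596401776567))
```

View pics/s6.png

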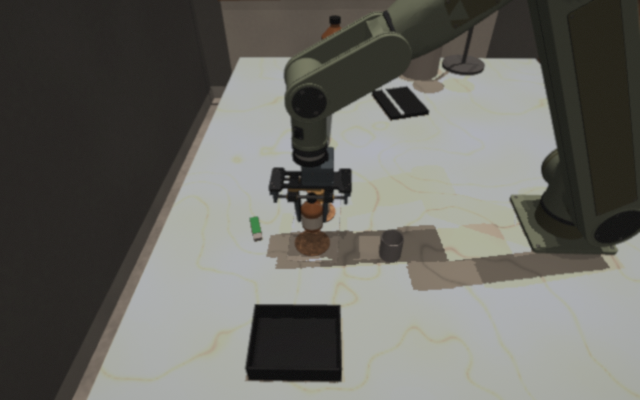

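The side view shows the bottle hanging upright at (312,215) over the left mat. Lowering.

Emit:
move_arm(
  plan=[
    [[0.2, 0.05, -1], 0, 0.6],
    [[0, 0, -1.5], 0, 0.6],
    [[0, 0, -1.5], 0, 0.6],
    [[0, 0, -1], 0, 0.6],
    [[0, 0, -0.4], 0, 0.6],
  ],
)

```text
time_s: 21.2
ee_pos: [648.6, 90.0, 38.2]
ee_rot: [-179.9, 0.0, 90.0]
force: [-0.6, 0.1, -3.2]
gripper_width: 51.3
gripper_force: 14.0
```

Emit:
move_arm(
  plan=[
    [[0, 0, -0.3], 0, 0.6],
    [[0, 0, 0], 0, 0.6],
    [[0, 0, 0], 0, 0.6],
    [[0, 0, 0], 0, 0.6],
  ],
)

```text
time_s: 21.6
ee_pos: [650.0, 90.2, 37.6]
ee_rot: [179.9, -0.0, 90.0]
force: [-0.2, 0.3, -2.1]
gripper_width: 51.3
gripper_force: 14.0
```

Contact expected at about 34.6.

Emit:
move_arm(
  plan=[
    [[0, 0, -0.15], 0, 0.6],
    [[0, 0, -0.08], 0, 0.6],
    [[0, 0, 0], 0, 0.6],
    [[0, 0, 0], 0, 0.6],
  ],
)

```text
time_s: 22.0
ee_pos: [649.6, 90.2, 34.7]
ee_rot: [180.0, -0.0, 90.0]
force: [-0.1, -0.0, -2.4]
gripper_width: 51.1
gripper_force: 14.0
```

Emit:
move_arm(
  plan=[
    [[0, 0, -0.07], 0, 0.6],
    [[0, 0, 0], 0, 0.6],
    [[0, 0, 0], 0, 0.6],
  ],
)

```text
time_s: 22.3
ee_pos: [649.6, 90.2, 34.6]
ee_rot: [180.0, -0.0, 90.0]
force: [-2.2, -0.4, 4.5]
gripper_width: 51.6
gripper_force: 14.0
```

Emit:
move_arm(
  plan=[
    [[0, 0, 0], 0, 0.4],
    [[0, 0, 0], 0, 0.3],
    [[0, 0, 0], 0, 0.15],
    [[0, 0, 0], 0, 0],
    [[0, 0, 0], 0, 0],
  ],
)

```text
time_s: 22.8
ee_pos: [649.5, 90.1, 33.7]
ee_rot: [-180.0, 0.0, 90.0]
force: [0.2, -0.7, 0.3]
gripper_width: 83.7
gripper_force: 0.0
```

Emit:
move_arm(
  plan=[
    [[0, 0, 1], 0, 0],
    [[0, 0, 3], 0, 0],
    [[0, 0, 4], 0, 0],
    [[0, 0, 5], 0, 0],
    [[0, 0, 5], 0, 0],
  ],
)

```text
time_s: 23.3
ee_pos: [649.1, 90.1, 216.3]
ee_rot: [180.0, -0.0, 90.0]
force: [0.4, 0.2, 0.4]
gripper_width: 91.4
gripper_force: 0.0
```

Emit:
move_arm(
  plan=[
    [[-3.9, 0.6, 0], 0, 0],
    [[-3.9, 0.6, 0], 0, 0],
    [[-3.9, 0.6, 0], 0, 0],
    [[-3.9, 0.6, 0], 0, 0],
    [[-3.8, 0.5, 0], 0, 0],
  ],
)

```text
time_s: 23.8
ee_pos: [453.8, 119.3, 214.7]
ee_rot: [179.9, -0.0, 90.0]
force: [0.4, 0.7, 0.1]
gripper_width: 91.1
gripper_force: 0.0
```

Emit:
move_arm(
  plan=[
    [[0, 0, 0], 0, 0],
    [[0, 0, 0], 0, 0],
    [[0, 0, 0], 0, 0],
  ],
)

```text
time_s: 24.1
ee_pos: [456.9, 119.2, 214.6]
ee_rot: [179.9, -0.0, 90.0]
force: [-0.4, -0.5, 0.4]
gripper_width: 91.3
gripper_force: 0.0
```

```bash
python3 - <<'E'
from h import *
np.set_printoptions(precision=1,suppress=True)
p=env.grab_frame("wrist"); save(p,"w7"); e=env.state()["ee_pos"]; print(e)
C=cloud(p).reshape(-1,3); x,y=456,119.5
Q=C[(np.hypot(C[:,0]-x,C[:,1]-y)<50)]
T=Q[(Q[:,2]>58)&(Q[:,2]<68)]; print(len(T),fit(T,25.5,[x,y]))
for cam in ["scene","side"]:
    p=env.grab_frame(cam); F=cloud(p).reshape(-1,3); d=np.hypot(F[:,0]-649.5,F[:,1]-90)
    L=F[(d<42)&(F[:,2]>14)&(F[:,2]<58)]; T=F[(d<30)&(F[:,2]<130)]
    print(cam,"bottle",fit(L,26,[649,90]),T[:,2].max())
E
```

```text
[456.9 119.1 214.2]
476 (array([455.7, 120.2]), np.float64(0.78490343991478))
scene bottle (array([650.,  89.]), np.float64(0.7784352060988624)) 108.43528572926857
side bottle (array([649.6,  89.8]), np.float64(0.6727529920173938)) 107.51149789844237
```

View pics/w7.png

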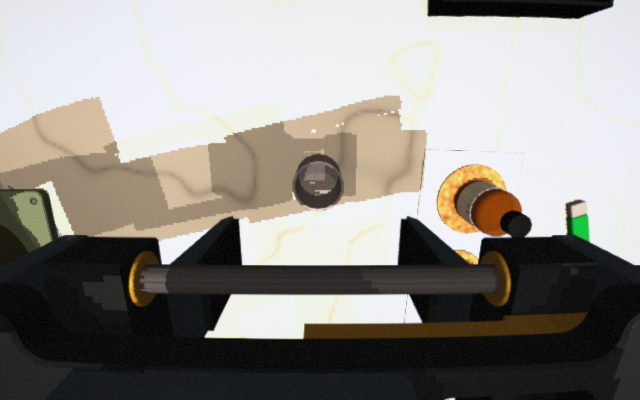

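The wrist view shows the bottle upright on the left mat at (490,205), measured (649.8,89.4), and the measure at (318,180), measured (456,120).

Emit:
move_arm(
  plan=[
    [[-0.1, 0.05, -3], 0, 0],
    [[0, 0, -4], 0, 0],
    [[0, 0, -4], 0, 0],
    [[0, 0, -4], 0, 0],
    [[0, 0, -2.5], 0, 0],
  ],
  squeeze=12,
)

```text
time_s: 24.75
ee_pos: [453.7, 119.1, 36.0]
ee_rot: [-179.8, 0.1, 90.0]
force: [-1.1, -0.4, -0.1]
gripper_width: 91.5
gripper_force: 0.0
```

Emit:
move_arm(
  plan=[
    [[0, 0, -1.8], 0, 0],
    [[0, 0, 0], 0, 0.1],
    [[0, 0, 0], 0, 0.2],
    [[0, 0, 0], 0, 0.3],
    [[0, 0, 0], 0, 0.4],
  ],
)

```text
time_s: 25.25
ee_pos: [455.5, 119.8, 21.9]
ee_rot: [179.9, -0.0, 90.0]
force: [0.5, 0.4, 0.0]
gripper_width: 61.9
gripper_force: 0.0
```

Emit:
move_arm(
  plan=[
    [[0, 0, 0], 0, 0.5],
    [[0, 0, 0], 0, 0.6],
    [[0, 0, 0], 0, 0.6],
    [[0, 0, 0], 0, 0.6],
  ],
)

```text
time_s: 25.65
ee_pos: [455.2, 119.8, 21.7]
ee_rot: [179.9, -0.0, 90.0]
force: [-1.5, -0.4, 5.8]
gripper_width: 54.8
gripper_force: 12.0
```

Emit:
move_arm(
  plan=[
    [[0, 0, 0.5], 0, 0.6],
    [[0, 0, 2], 0, 0.6],
    [[0, 0, 3], 0, 0.6],
    [[0, 0, 2], 0, 0.6],
    [[0, 0, 1], 0, 0.6],
  ],
)

```text
time_s: 26.15
ee_pos: [455.2, 119.8, 107.6]
ee_rot: [179.8, -0.0, 90.0]
force: [0.5, -0.3, -1.9]
gripper_width: 54.5
gripper_force: 12.0
```

Emit:
move_arm(
  plan=[
    [[0, -1.5, 0], 0, 0.6],
    [[0, -2.5, 0], 0, 0.6],
    [[0, -3, 0], 0, 0.6],
    [[0.5, -3, 0], 0, 0.6],
    [[1, -3, 0], 0, 0.6],
  ],
)

```text
time_s: 26.65
ee_pos: [468.1, -11.4, 105.2]
ee_rot: [-179.9, -0.0, 90.0]
force: [-0.0, 1.0, -0.8]
gripper_width: 55.0
gripper_force: 12.0
```

Emit:
move_arm(
  plan=[
    [[1.5, -3, 0], 0, 0.6],
    [[2, -2.5, 0], 0, 0.6],
    [[2, -2, 0], 0, 0.6],
    [[2, -1.5, 0], 0, 0.6],
    [[2, -1.5, 0], 0, 0.6],
  ],
)

```text
time_s: 27.15
ee_pos: [564.4, -116.2, 104.9]
ee_rot: [-179.9, -0.0, 89.9]
force: [0.6, 0.5, -1.7]
gripper_width: 54.8
gripper_force: 12.0
```

Emit:
move_arm(
  plan=[
    [[2, -1, 0], 0, 0.6],
    [[2, -0.4, 0], 0, 0.6],
    [[2, 0, 0], 0, 0.6],
    [[1.5, 0, 0], 0, 0.6],
    [[0, 0, 0], 0, 0.6],
  ],
)

```text
time_s: 27.65
ee_pos: [640.5, -129.3, 104.5]
ee_rot: [-180.0, -0.0, 90.0]
force: [0.6, 0.1, -0.6]
gripper_width: 54.7
gripper_force: 12.0
```

Emit:
move_arm(
  plan=[
    [[0, 0, 0], 0, 0.6],
    [[0, 0, 0], 0, 0.6],
    [[0, 0, 0], 0, 0.6],
  ],
)

```text
time_s: 27.95
ee_pos: [638.6, -129.3, 105.8]
ee_rot: [-180.0, -0.0, 90.0]
force: [0.4, 0.2, -0.6]
gripper_width: 55.0
gripper_force: 12.0
```

```bash
python3 - <<'E'
from h import *
np.set_printoptions(precision=1,suppress=True)
s=env.state(); e=s["ee_pos"]; print(e,s["ee_rot"])
for cam in ["scene","side"]:
    p=env.grab_frame(cam); F=cloud(p).reshape(-1,3); d=np.hypot(F[:,0]-e[0],F[:,1]-e[1])
    Q=F[(d<35)&(F[:,2]>60)&(F[:,2]<e[2]-3)]
    print(cam,len(Q),Q[:,2].min(),fit(Q,27,e[:2]))
    if cam=="scene": save(p,"s8")
E
```

```text
[ 638.6 -129.3  105.8] [-180.   -0.   90.]
scene 102 81.08941425822343 (array([ 638.4, -131. ]), np.float64(0.6968228971508944))
side 96 84.35540812497356 (array([ 638.7, -130.6]), np.float64(0.7903405509720414))
```

View pics/s8.png

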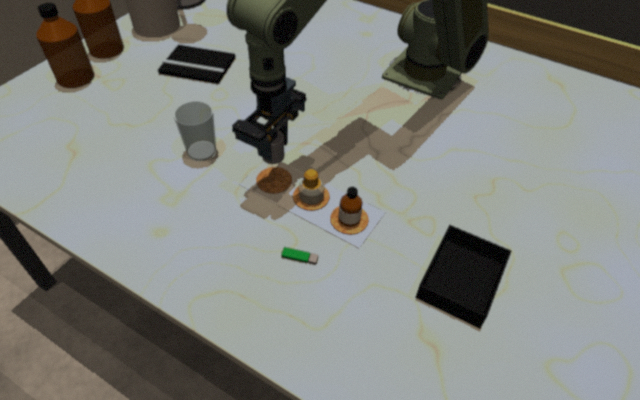

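The scene view shows the measure upright above the right mat at (272,150), with the lamp and cap at (311,188) and the bottle at (350,210) in place.

Emit:
move_arm(
  plan=[
    [[0.2, 0.05, -1.5], 0, 0.6],
    [[0, 0, -2], 0, 0.6],
    [[0, 0, -2], 0, 0.6],
    [[0, 0, -1.3], 0, 0.6],
    [[0, 0, -0.5], 0, 0.6],
  ],
)

```text
time_s: 28.55
ee_pos: [640.3, -128.6, 30.6]
ee_rot: [-179.8, -0.0, 90.0]
force: [-0.7, -0.1, -1.8]
gripper_width: 55.0
gripper_force: 12.0
```

Emit:
move_arm(
  plan=[
    [[0, 0, -0.3], 0, 0.6],
    [[0, 0, -0.1], 0, 0.6],
    [[0, 0, 0], 0, 0.6],
    [[0, 0, 0], 0, 0.6],
  ],
)

```text
time_s: 28.95
ee_pos: [642.0, -129.0, 29.7]
ee_rot: [179.9, 0.0, 90.0]
force: [0.2, -0.9, -0.8]
gripper_width: 54.9
gripper_force: 12.0
```

Emit:
move_arm(
  plan=[
    [[0, 0, -0.15], 0, 0.6],
    [[0, 0, -0.1], 0, 0.6],
    [[0, 0, 0], 0, 0.6],
    [[0, 0, 0], 0, 0.6],
  ],
)

```text
time_s: 29.35
ee_pos: [641.7, -129.0, 26.8]
ee_rot: [180.0, 0.0, 90.0]
force: [-1.1, -0.4, 1.9]
gripper_width: 54.9
gripper_force: 12.0
```

Emit:
move_arm(
  plan=[
    [[0, 0, -0.06], 0, 0.6],
    [[0, 0, 0], 0, 0.6],
    [[0, 0, 0], 0, 0.6],
  ],
)

```text
time_s: 29.65
ee_pos: [641.7, -128.9, 26.8]
ee_rot: [179.9, 0.0, 90.0]
force: [-2.0, 0.8, 5.9]
gripper_width: 54.2
gripper_force: 12.0
```

Contact. Release and withdraw.

Emit:
move_arm(
  plan=[
    [[0, 0, 0], 0, 0.36],
    [[0, 0, 0], 0, 0.3],
    [[0, 0, 0], 0, 0.15],
    [[0, 0, 0], 0, 0],
    [[0, 0, 0], 0, 0],
  ],
)

```text
time_s: 30.15
ee_pos: [641.5, -128.9, 25.5]
ee_rot: [-180.0, -0.0, 90.0]
force: [-0.2, -0.4, -0.6]
gripper_width: 84.8
gripper_force: 0.0
```

Emit:
move_arm(
  plan=[
    [[0, 0, 1], 0, 0],
    [[0, 0, 3], 0, 0],
    [[0, 0, 4], 0, 0],
    [[0, 0, 5], 0, 0],
    [[0, 0, 5], 0, 0],
  ],
)

```text
time_s: 30.65
ee_pos: [641.1, -128.8, 208.2]
ee_rot: [180.0, 0.0, 90.0]
force: [1.2, -0.4, 0.0]
gripper_width: 91.4
gripper_force: 0.0
```

Emit:
move_arm(
  plan=[
    [[-4, 0, 0], 0, 0],
    [[-4, 0, 0], 0, 0],
    [[-4, 0, 0], 0, 0],
    [[-4, 0, 0], 0, 0],
    [[0, 0, 0], 0, 0],
  ],
)

```text
time_s: 31.15
ee_pos: [476.4, -128.3, 206.5]
ee_rot: [-179.8, -0.0, 89.9]
force: [1.3, -0.4, 0.3]
gripper_width: 91.3
gripper_force: 0.0
```

Emit:
move_arm(
  plan=[
    [[0, 0, 0], 0, 0],
    [[0, 0, 0], 0, 0],
    [[0, 0, 0], 0, 0],
    [[0, 0, 0], 0, 0],
    [[0, 0, 0], 0, 0],
  ],
)

```text
time_s: 31.65
ee_pos: [482.1, -128.9, 205.5]
ee_rot: [-180.0, -0.0, 90.0]
force: [0.5, -0.1, -0.3]
gripper_width: 91.1
gripper_force: 0.0
```

```bash
python3 - <<'E'
from h import *
np.set_printoptions(precision=1,suppress=True)
print(env.state()["ee_pos"])
G=dict(lamp=(638,-23,31,14,39),bottle=(650,89.5,26,14,58),measure=(641,-130,27,14,62),cap=(638,-23,17,60,80))
for cam in ["scene","side"]:
    p=env.grab_frame(cam); F=cloud(p).reshape(-1,3)
    for n,(x,y,r,a,b) in G.items():
        d=np.hypot(F[:,0]-x,F[:,1]-y); Q=F[(d<r+10)&(F[:,2]>a)&(F[:,2]<b)]
        print(cam,n,len(Q),fit(Q,r,[x,y]),"top",F[(d<r)&(F[:,2]<130)][:,2].max())
save(p,"s9")
E
```

```text
[ 482.1 -128.9  205.5]
scene lamp 176 (array([637.7, -23.6]), np.float64(0.7718377905101171)) top 91.28619447171195
scene bottle 274 (array([650. ,  89.1]), np.float64(0.6908994188826734)) top 108.79965865580994
scene measure 490 (array([ 642.8, -129.6]), np.float64(1.5697823725705884)) top 69.5196356154853
scene cap 83 (array([638.6, -24.4]), np.float64(0.8303973446021651)) top 91.28619447171195
side lamp 121 (array([637.7, -22.8]), np.float64(0.6517658467429293)) top 91.78003273228649
side bottle 246 (array([649.6,  89.8]), np.float64(0.721067248472986)) top 107.1727691569065
side measure 325 (array([ 641.6, -128.5]), np.float64(1.433038640149448)) top 69.48946157989849
side cap 70 (array([638.7, -23.9]), np.float64(0.9190700032081309)) top 91.78003273228649
```

View pics/s9.png

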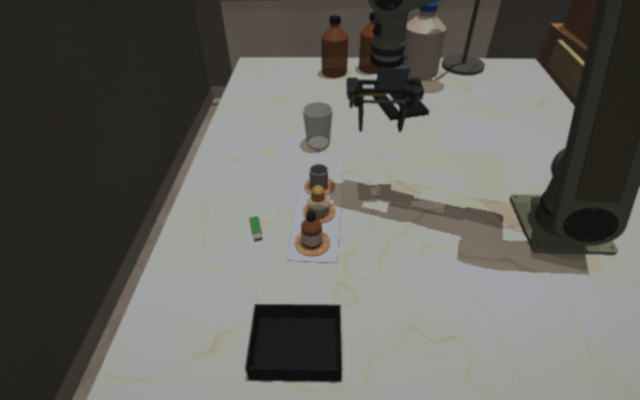

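The side view shows all three things upright on their mats: measure (319,178), capped lamp (318,203) and bottle (312,232). The beaker and lighter are where they were, and the arm is clear.

```bash
python3 -c "
from workcell import env
print(env.job_done())"
```

```text
the job is handed in; nothing more can be done
None
```

The job is handed in, verdict not shown: by the last camera check, the capped lamp (middle mat), bottle (left mat, tray side) and measuring cup (right mat) stand upright within about 2 mm of centre, and the beaker and lighter were not touched.

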